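Slide the bowl home and shut the cabinet

TASK

The bowl stands in the way of the open cabinet door. Push the bowl along the slab, without lifting or tipping it, until it stands centred on the round marble inlay, then push the cabinet door fully shut without slamming it. Do not let the door hit the bowl, and leave all the other things where they are.

Things in the scene. Friction and masses are not known exactly. Their poses are not given: they have to be found in the camera images.
- bowl: loose round ceramic bowl, open at the top, 134 mm across at the rim, 52 mm high, wall 6 mm, inner floor 7 mm up; foot 96 mm across, 120 mm across at 12 mm height, 132 mm across at 28 mm height, nearly straight from there to the rim; about 0.3 to 0.6 kg; origin at the centre of its underside, z up
- inlay: round pale marble disc with a thin brass edge, 160 mm across over all, set flush in the slab (a bowl slides on and off freely); origin at its centre on the slab's surface
- cabinet: fixed small wooden cabinet, 150 mm deep (x), 240 mm wide (y), 200 mm high; its top board is 256 mm wide and its front edge is 87 mm ahead of the origin; the shut door's outer face is 89 mm ahead of the origin; origin at the centre of its underside; its own -x axis points out of the front, where the door is, +y towards the hinge side
- door (a joint): angle of the swing door (rad): 0 shut, grows as it opens towards the robot, up to 2.1; hinged at the cabinet's +y edge (robot's left), so it opens clockwise seen from above; panel 220 mm wide, 14 mm thick, 13 to 185 mm above the slab; turns easily, stays where left, no latch; the outer face, with the knob, faces the robot when shut and the robot's left when open
- door_hinge (a point): point on the hinge axis of the door, in the plane of the door's outer face, 99 mm above the slab
- door_corner (a point): point on the door's outer face at its top edge (185 mm high) near the free corner: 210 mm from the hinge axis
- door_handle (a point): grip point of the small steel knob on the door's outer face, 35 mm out from the face, 190 mm from the hinge along the door, 155 mm above the slab; the knob is about 25 mm across
- mill: loose glass pepper mill with a steel head, 54 mm across, 155 mm high, standing right of the cabinet; origin at the centre of its underside
- scraper: loose steel bench scraper lying flat, 150 mm long (y), about 90 mm wide, 18 mm high at its wooden grip; origin at its middle on the slab
- pin: loose short wooden rolling pin lying down, 270 mm long along its y, 42 mm thick; origin under its middle
- jar: loose amber glass jar with a steel lid, 60 mm across, 90 mm high; origin at the centre of its underside
- mug: loose white mug, 80 mm across, 90 mm high, handle towards its +y; origin at the centre of its underside
- cup: loose small white cup, 52 mm across, 45 mm high; origin at the centre of its underside
Mind the look-alikes: they are no part of the job. Of the things that look like the bowl, the middle-sized one is meant.

How it is judged (in metres and radians):
On the way, in this order (a step that is already met when the one before it is completed fails the run):
1. the bowl stands on the inlay, centred within 20 mm, while the door still stands open (more than 0.8 rad) (horizontal distance between bowl and inlay below 0.02 m and value of joint door above 0.8 rad), for 0.2 s.
2. the door is shut (less than 0.05 rad) with the bowl on the inlay (value of joint door below 0.05 rad and horizontal distance between bowl and inlay below 0.02 m), for 0.2 s.
At the end, for the whole second after the job is handed in: the bowl rests upright on the slab within 20 mm of the inlay's centre and the door is shut to within 0.05 rad (all of step 2 and height (world z) of bowl below 0.004 m and angle between bowl's own z axis and vertical below 0.05 rad and linear speed of bowl below 0.01 m/s); the robot touches nothing.
It fails at once if the bowl is lifted more than 10 mm (height (world z) of bowl above 0.01 m).
It fails at once if the bowl is tipped more than 0.25 rad (angle between bowl's own z axis and vertical above 0.25 rad).
It fails at once if the door hits the bowl (contact force between door and bowl above 1 N).
It fails at once if the door is slammed (closing faster than 2.5 rad/s) (velocity of joint door below -2.5 rad/s).
It fails at once if another thing is displaced by more than 25 mm (distance of any of mill, scraper, pin, jar, mug, cup from where it was at the start of the episode above 0.025 m).
It also fails if it takes over 67 s, if anything falls off the work surface, if the arm or the gripper's body presses on something with over 40 N, if the wrist force passes 120 N, or if a joint passes its speed limit or range.

ROBOT

A 7-joint arm with a two-finger parallel gripper is mounted at the origin on the work surface. World frame = base frame: x ahead of the robot, y to its left, z up, the work surface at z = 0. Lengths are in mm, angles in rad, forces in N, time in s.
With the tool pointing down it reaches from about 400 to 900 mm from the base axis. Payload 5.5 kg.
Tool frame: the origin (TCP) lies midway between the tips of the shut fingers; the grasp point (between the pads) lies 19 mm behind it; z points along the fingers, y is the line along which they close (so a half turn about z gives the same grasp; the last joint's range is limited). The gripper opens to 92 mm and grips with 3 to 60 N. Pads are 19 mm wide; open, the fingers measure 130 mm over their backs; the gripper's body (75 mm by 190 mm) begins 47 mm behind the grasp point.
Start: joints at [1.364, 0.501, -0.427, 1.55, 0.221, 1.138, -0.21], TCP at [294.291, -579.562, 226.729] pointing down, gripper open.
Joint ranges: [-2.88, 2.88], [-0.31, 2.03], [-1.54, 1.56], [0.2, 2.42], [-1.41, 4.55], [0.19, 2.02], [-2.57, 2.57]. Speed limits (rad/s): [2.57, 2.57, 3.14, 3.14, 3.14, 3.14, 3.14].

INTERFACE

Orientations are given as a 3x3 rotation matrix whose columns are the frame's x, y, z axes.
In Python, from cell import manip, viewer, order gives the robot as it stands.
- The arm moves only by the shell command python3 -m crank 'ROWS'. ROWS is JSON, a list of rows, each an object with "slide": the shift along the world's x, y, z each as a share of 200 mm, from -1 to 1, a list of three; "rot": the turn, a rotation vector about the world's x, y, z each as a share of 45 degrees, from -1 to 1, a list of three; "gripper": the opening, from 0 (shut) to 1 (fully open). A call has 1 to 12 rows; each row shifts and turns the commanded pose from where the row before left it; what a row does not reach is not made up. A row lasts 1/10 s, in which the tool goes at most 50 mm and 8.59 degrees, less where a joint would pass 70% of its speed; a pose out of reach is approached as far as the arm can. A call with a number of a shift or a turn outside -1 to 1 is refused whole. A call with a gripper value outside its range is refused whole. The fingers move at their own pace and stop on an object; the grip force is fixed at half the most. Time passes only in rows, so rows that do not move let the fingers close. It gives the time, the measured TCP pose, the force, the opening and the grip force at its end, in the units of the state.
- manip.sense(): the state, without advancing time (a new reading comes with each control period).
- viewer.snapshot(name): name is "scene" or "top" or "wrist"; returns a dict with "img" (480x640x3 uint8, red, green, blue), "z_map" (480x640 float32, mm along the optical axis (not along the pixel's ray), 0 where there is no reading), "vfov" (degrees; the focal length in pixels is half the picture's height over the tangent of half this angle, whatever the lens; pixels are square), "cx", "cy" (the principal point, pixels), "view" (4x4, takes a point from world to camera coordinates); the wrist camera has in their place "mount" (4x4, takes a point from camera to tool coordinates, whose origin is the TCP and whose axes are the flange's). Camera axes: x right, y up, looking along -z (the intrinsics and any distortion apply to the point x, -y, -z); pixel columns grow to the right and rows downward; lengths in mm; the calibration is good to about 2 mm. A picture is of the moment at which its call begins: read the wrist's pose just before it.
- order.sign_off(): hands the job in; it is judged then, once.
The state is a dict: "time": time; "q": joint angles; "qvel": joint speeds; "tau": joint torques, N m; "tool_pos": TCP position; "ee_rot": TCP orientation; "ft_force": force on the tool from outside, world axes, zero at the start; "moment": the same for the moment, N m; "grip_width": finger opening in mm; "finger_force": force on a finger pad.
Only numpy, scipy, OpenCV 4.12 (cv2) and the standard library are available. Lean on these libraries where they do the work, as an engineer would, in place of code of your own. Each camera call takes 0.05 s, during which the arm holds its last target. There are 200 camera calls.

## Working session

There is one attempt and no reset: what is moved stays moved. The work goes in short steps, Python scripts to look and compute and a shell command to move; the robot and the scene stay as the last step left them, time stands still between calls to the robot, and variables do not carry over. Pictures are saved under pics/ and viewed, at most 10 in all, crops included, and the job is handed in when it is done.

```bash
ls; mkdir -p pics; cat > h.py <<'E'
import numpy as np,cv2
from cell import manip,viewer,order
def snap(n):
    s=manip.sense(); d=viewer.snapshot(n); d['s']=s
    np.savez('last_'+n+'.npz',**{k:v for k,v in d.items() if k!='s'})
    return d
E
python3 - <<'E'
from h import *
for n in ['scene','top']:
    d=snap(n); cv2.imwrite(f'pics/{n}0.png',d['img'][...,::-1])
    print(n,d['vfov'],d['cx'],d['cy'],[k for k in d],np.round(d['view'],3).tolist())
s=manip.sense();print(s['time'],s['tool_pos'],np.round(s['ee_rot'],3).tolist())
E
```

```text
pics
scene 43.58311929517578 313.6952614545903 244.3434911746804 ['img', 'z_map', 'vfov', 'cx', 'cy', 'view', 's'] [[0.125, 0.992, -0.002, -52.612], [-0.521, 0.068, 0.851, 128.544], [0.844, -0.105, 0.525, -2002.993], [0.0, 0.0, 0.0, 1.0]]
top 43.9382407852341 318.87925347649076 238.23494409958192 ['img', 'z_map', 'vfov', 'cx', 'cy', 'view', 's'] [[-0.007, -1.0, 0.003, -2.488], [0.996, -0.007, 0.09, -513.97], [-0.09, 0.003, 0.996, -1942.959], [0.0, 0.0, 0.0, 1.0]]
0.1 [ 293.93683963 -579.04564101  225.78889318] [[0.892, 0.453, -0.001], [0.453, -0.892, 0.002], [0.0, -0.002, -1.0]]
```

View pics/scene0.png

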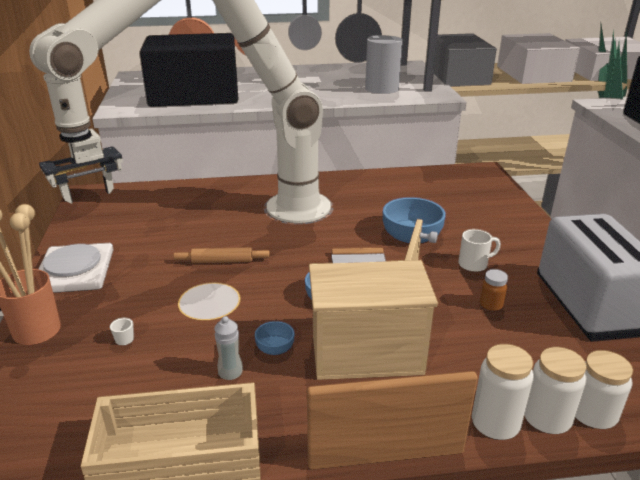

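View pics/top0.png

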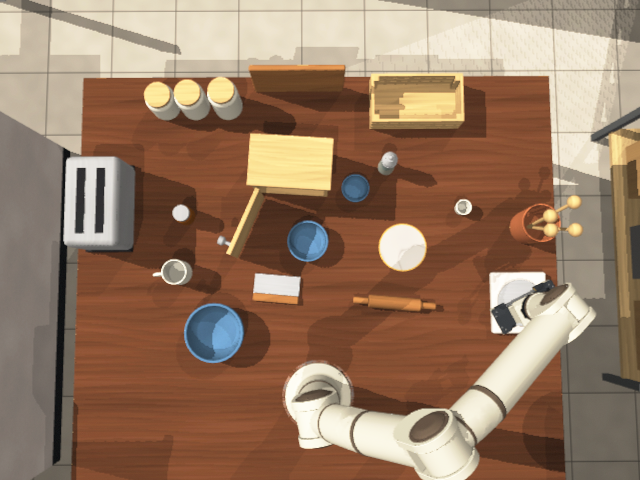

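The three bowls in the top view are the large one at (214,333), the middle one at (308,241) and the small one at (355,188). I choose the middle one. For the inlay, the candidates are the brass-edged disc at (403,247) and the grey plate on a white board at (518,300). I choose the brass-edged disc. The door stands open from its hinge at about (262,190) to its free end at (232,250). Next I'll measure these and check the choice in a crop.

```bash
cat >> h.py <<'E'
def foc(d): return 240/np.tan(np.radians(float(d['vfov']))/2)
def ray(d,u,v,V=None):
    V=np.array(d['view']) if V is None else V
    f=foc(d); r=np.array([(u-d['cx'])/f,-(v-d['cy'])/f,-1.0])
    R=V[:3,:3]; return -R.T@V[:3,3], R.T@r
def onplane(d,u,v,z,V=None):
    o,r=ray(d,u,v,V); return o+r*(z-o[2])/r[2]
def cloud(d,V=None):
    V=np.array(d['view']) if V is None else V
    v,u=np.mgrid[:480,:640]; f=foc(d); z=d['z_map']
    P=np.stack([(u-d['cx'])/f*z,-(v-d['cy'])/f*z,-z],-1)
    return (P-V[:3,3])@V[:3,:3]
def wristV(d):
    s=d['s'];T=np.eye(4);T[:3,:3]=s['ee_rot'];T[:3,3]=s['tool_pos'];return np.linalg.inv(T@np.array(d['mount']))
def blobs(m,amin=80):
    n,l,st,c=cv2.connectedComponentsWithStats(m.astype(np.uint8));return [(l==i,st[i],c[i]) for i in range(1,n) if st[i,4]>amin]
E
python3 - <<'E'
from h import *
T=snap('top');S=snap('scene');W=snap('wrist')
for n,d in (('top',T),('scene',S)):
    hsv=cv2.cvtColor(d['img'],cv2.COLOR_RGB2HSV);C=cloud(d)
    m=cv2.inRange(hsv,(95,80,40),(125,255,255))
    for b,st,c in blobs(m):
        k=cv2.findContours(b.astype(np.uint8),0,1)[0][0]; e=cv2.fitEllipse(cv2.convexHull(k))
        hi=np.nanpercentile(C[b][:,2],95); p=onplane(d,*e[0],52)
        print(n,'blue',st,np.round(e[0],1),np.round(e[1],1),'ztop',hi.round(),'rim52',p.round(1))
    m=cv2.inRange(hsv,(0,0,190),(179,70,255))
    for b,st,c in blobs(m,400):
        k=cv2.findContours(b.astype(np.uint8),0,1)[0][0]; e=cv2.fitEllipse(cv2.convexHull(k))
        P=onplane(d,*e[0],0)
        if 200<P[0]<900 and abs(P[1])<500: print(n,'pale',st,np.round(e[0],1),np.round(e[1],1),P.round(1),np.median(C[b][:,2]).round(1))
C=cloud(T)
# door/cabinet points
z=C[...,2];w=(C[...,0]>350)&(C[...,0]<900)&(abs(C[...,1]-100)<260)&(z>165)&(z<215)
for lo,hi in((165,192),(193,215)):
    q=w&(z>lo)&(z<hi)
    for b,st,c in blobs(q,30):
        Q=C[b]; r=cv2.minAreaRect(Q[:,:2].astype(np.float32)); print(lo,st,np.median(Q[:,2]).round(1),np.round(cv2.boxPoints(r)).tolist())
for n,(x0,y0) in dict(mill=(388,162),scr=(277,288),pin=(395,303),jar=(180,213),mug=(176,271),cup=(463,207),small=(355,188)).items():
    print(n,C[y0,x0].round())
cv2.imwrite('pics/crop1.png',cv2.resize(T['img'][130:320,200:450,::-1],None,fx=3,fy=3))
cv2.imwrite('pics/w1.png',W['img'][...,::-1]); print(np.round(W['mount'],3).tolist(),W['vfov'])
E
```

```text
top blue [342 175  27  27 579] [354.9 187.8] [26.6 27.1] ztop 39.0 rim52 [ 676.8 -125.1   52. ]
top blue [ 288  221   40   40 1290] [307.3 240.7] [40.  40.7] ztop 52.0 rim52 [503.6  31.7  52. ]
top blue [ 184  304   60   59 2763] [213.6 332.6] [58.4 59.9] ztop 75.0 rim52 [209.7 334.1  52. ]
top pale [ 380  225   45   45 1600] [402.1 247. ] [44.8 45.1] [ 484.9 -283.9    0. ] -0.4
top pale [253 274  47  22 863] [276.3 284.5] [21.6 60.8] [362.6 136.4   0. ] 9.9
scene blue [ 383  198   62   44 1859] [412.6 218.9] [44.6 63.1] ztop 71.0 rim52 [225.9 326.8  52. ]
scene blue [ 255  322   39   33 1014] [274.  337.3] [32.9 39.3] ztop 34.0 rim52 [ 717.8 -127.8   52. ]
scene pale [ 180  284   59   35 1536] [208.7 300.8] [34.8 59. ] [ 491.2 -283.8    0. ] -1.4
165 [226 188  34  68 385] 183.0 [[450.0, 263.0], [651.0, 176.0], [658.0, 191.0], [457.0, 279.0]]
193 [ 246  134   87   57 3959] 199.2 [[643.0, -40.0], [806.0, -51.0], [823.0, 205.0], [661.0, 216.0]]
mill [ 743. -225.  136.]
scr [351. 133.   8.]
pin [ 300. -251.   48.]
jar [591. 436.  99.]
mug [410. 470.  -2.]
cup [ 619. -492.   -4.]
small [ 683. -128.   10.]
[[-0.001, 0.957, 0.291, 78.774], [1.0, 0.0, 0.001, -0.687], [0.001, 0.291, -0.957, -157.642], [0.0, 0.0, 0.0, 1.0]] 70.16921056397013
```

View pics/crop1.png

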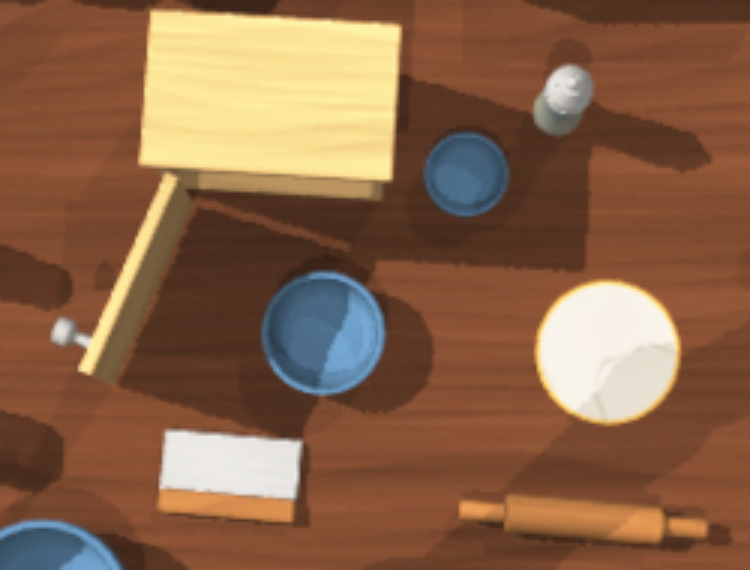

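The crop confirms the choice. The middle-sized bowl is centred near (323,333) in the crop and stands in the sweep of the door, and the brass-edged inlay is at (608,352). The door knob at (65,332) is on the outer face of the door. I'll move over the inlay while turning the tool.

```bash
python3 -m crank '[{"slide":[0.12,0.185,0.05],"rot":[0,0,0.167],"gripper":1},{"slide":[0.12,0.185,0.05],"rot":[0,0,0.167],"gripper":1},{"slide":[0.12,0.185,0.05],"rot":[0,0,0.167],"gripper":1},{"slide":[0.12,0.185,0.05],"rot":[0,0,0.167],"gripper":1},{"slide":[0.12,0.185,0.05],"rot":[0,0,0.167],"gripper":1},{"slide":[0.12,0.185,0.05],"rot":[0,0,0.167],"gripper":1},{"slide":[0.12,0.185,0],"rot":[0,0,0.167],"gripper":1},{"slide":[0.12,0.185,0],"rot":[0,0,0.167],"gripper":1},{"slide":[0,0,0],"rot":[0,0,0],"gripper":1},{"slide":[0,0,0],"rot":[0,0,0],"gripper":1}]'
cat > look.py <<'E'
from h import *
import sys
d=snap('wrist');V=wristV(d);s=d['s'];print(s['time'],s['tool_pos'].round(1) if hasattr(s['tool_pos'],'round') else s['tool_pos'],np.round(s['ee_rot'],3).tolist(),np.round(s['q'],2))
hsv=cv2.cvtColor(d['img'],cv2.COLOR_RGB2HSV);C=cloud(d,V)
for n,lo,hi,z in (('blue',(95,80,40),(125,255,255),52),('pale',(0,0,170),(179,60,255),0)):
    for b,st,c in blobs(cv2.inRange(hsv,lo,hi),1500):
        k=cv2.findContours(b.astype(np.uint8),0,1)[0]; k=max(k,key=cv2.contourArea)
        e=cv2.fitEllipse(cv2.convexHull(k)); 
        hull=cv2.convexHull(k)[:,0].astype(float); W=np.array([onplane(d,u,v,z,V)[:2] for u,v in hull]).astype(np.float32)
        A=np.c_[2*W,np.ones(len(W))];q=np.linalg.lstsq(A,(W**2).sum(1),rcond=None)[0]
        print(n,st,e[0],'circle',q[:2].round(1),'r',np.sqrt(q[2]+q[0]**2+q[1]**2).round(1),'z',np.percentile(C[b][:,2],[50,95]).round(1))
if len(sys.argv)>1: cv2.imwrite(f'pics/{sys.argv[1]}.png',d['img'][...,::-1])
E
python3 look.py w2
```

```text
time: 1.25
tool_pos: [486.9, -282.3, 286.8]
ee_rot: [[0.049, 0.999, 0.0], [0.999, -0.049, -0.0], [-0.0, 0.0, -1.0]]
ft_force: [-0.3, -0.1, -0.1]
grip_width: 92.1
finger_force: 0.0
1.25 [ 486.9 -282.3  286.8] [[0.049, 0.999, 0.0], [0.999, -0.049, -0.0], [-0.0, 0.0, -1.0]] [ 1.1   0.35 -0.78  1.7   0.26  1.21  0.2 ]
blue [ 446    9   91   95 6692] (491.3783264160156, 56.76043701171875) circle [ 670.7 -130.2] r 45.0 z [ 9.1 35.9]
pale [ 529  131  111   44 1960] (596.915283203125, 148.03512573242188) circle [ 816.1 -247.5] r 68.9 z [132.5 144.2]
pale [  261   146   116   115 10395] (318.49188232421875, 202.82591247558594) circle [ 484.9 -283.6] r 75.7 z [0.3 1.7]
pale [ 155  283   69   49 1592] (192.1480255126953, 310.4126281738281) circle [ 282.4 -407. ] r 58.0 z [316.3 330.5]
pale [ 417  283   68   49 1533] (452.72900390625, 313.5283508300781) circle [ 672.  -434.3] r 52.4 z [316.9 330.6]
pale [   23   444   401    36 13040] (226.36805725097656, 468.845947265625) circle [  297.6 -1049.9] r 460.2 z [398.5 401.6]
```

View pics/w2.png

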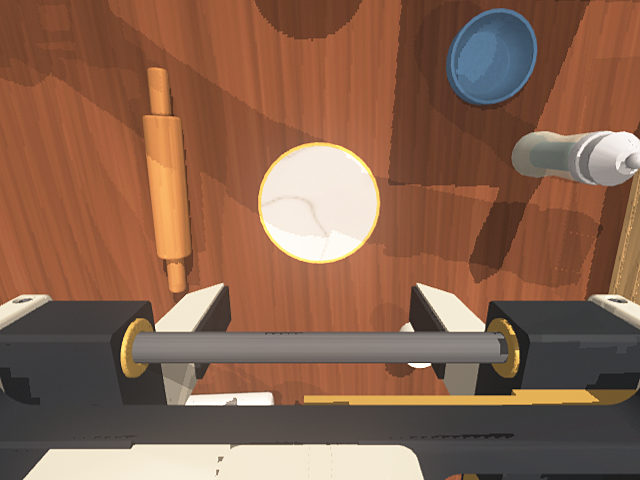

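The picture shows the inlay at (318,203), the pin on the left at (168,180), the small bowl at (491,57) and the mill at (575,158). The inlay measures (484.9,-283.6) in both views. I'll go over to the bowl's far side.

```bash
python3 -m crank '[{"slide":[0.01,0.196,0],"rot":[0,0,0],"gripper":1},{"slide":[0.01,0.196,0],"rot":[0,0,0],"gripper":1},{"slide":[0.01,0.196,0],"rot":[0,0,0],"gripper":1},{"slide":[0.01,0.196,0],"rot":[0,0,0],"gripper":1},{"slide":[0.01,0.196,0],"rot":[0,0,0],"gripper":1},{"slide":[0.01,0.196,0],"rot":[0,0,0],"gripper":1},{"slide":[0.01,0.196,0],"rot":[0,0,0],"gripper":1},{"slide":[0.01,0.196,0],"rot":[0,0,0],"gripper":1},{"slide":[0.01,0.196,0],"rot":[0,0,0],"gripper":1},{"slide":[0.01,0.196,0],"rot":[0,0,0],"gripper":1},{"slide":[0,0,0],"rot":[0,0,0],"gripper":1},{"slide":[0,0,0],"rot":[0,0,0],"gripper":1}]'
python3 look.py w3
```

```text
time: 2.5
tool_pos: [506.5, 107.6, 286.5]
ee_rot: [[0.052, 0.999, -0.0], [0.999, -0.052, -0.001], [-0.001, -0.0, -1.0]]
ft_force: [0.5, -0.9, 0.5]
grip_width: 91.8
finger_force: 0.0
2.5 [506.5 107.6 286.5] [[0.052, 0.999, -0.0], [0.999, -0.052, -0.001], [-0.001, -0.0, -1.0]] [ 0.54  0.3  -0.96  1.8   0.26  1.19 -0.55]
blue [    0     0   116   107 11079] (45.292747497558594, 42.692298889160156) circle [236.1 307.6] r 72.2 z [10.6 72.8]
blue [ 268  217  107  103 8662] (320.8900146484375, 268.5520324707031) circle [503.5  34.8] r 66.5 z [11.2 51.5]
pale [ 174  126   59  122 6070] (201.6053924560547, 184.71054077148438) circle [345.2 136.2] r 78.4 z [10.3 11.7]
pale [   0  241   48   83 2178] (507.8707580566406, 455.46197509765625) circle [46.7 19.2] r 62.2 z [ 12.2 365.2]
pale [ 155  283   69   49 1535] (186.52784729003906, 313.0422668457031) circle [303.1 -17.4] r 55.3 z [316.3 330.4]
pale [ 417  283   68   49 1531] (453.15374755859375, 313.35699462890625) circle [693.9 -40.3] r 54.9 z [316.3 330.4]
pale [   23   445   401    35 12916] (225.74615478515625, 469.9708557128906) circle [ 316.5 -674.5] r 473.7 z [398.2 401.3]
```

View pics/w3.png

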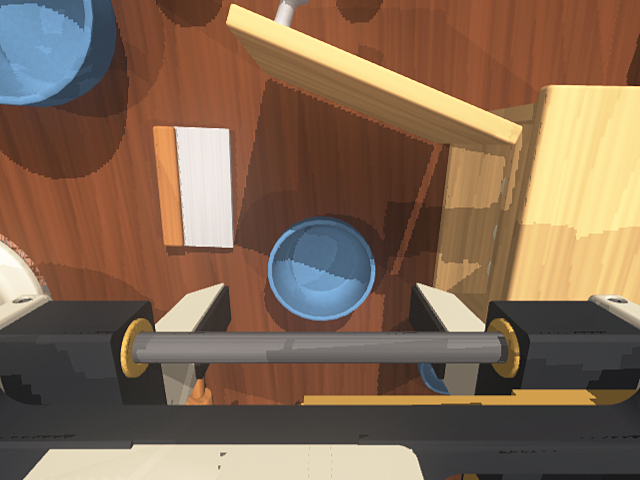

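The bowl is at (321,268), about (503.5,33). The door runs from (240,20) to (510,140) and is clear of the gripper, and the scraper is at (192,187). Now I'll descend behind the bowl.

```bash
python3 -m crank '[{"slide":[0,0.01,-0.24],"rot":[0,0,0],"gripper":1},{"slide":[0,0.01,-0.24],"rot":[0,0,0],"gripper":1},{"slide":[0,0.01,-0.24],"rot":[0,0,0],"gripper":1},{"slide":[0,0,-0.24],"rot":[0,0,0],"gripper":1},{"slide":[0,0,-0.2],"rot":[0,0,0],"gripper":1},{"slide":[0,0,-0.1],"rot":[0,0,0],"gripper":1},{"slide":[0,0,-0.07],"rot":[0,0,0],"gripper":1},{"slide":[0,0,0],"rot":[0,0,0],"gripper":1},{"slide":[0,0,0],"rot":[0,0,0],"gripper":1}]'
```

```text
time: 3.45
tool_pos: [507.2, 113.6, 21.4]
ee_rot: [[0.053, 0.999, 0.001], [0.999, -0.053, -0.0], [-0.0, 0.001, -1.0]]
ft_force: [0.7, -0.1, 0.3]
grip_width: 92.0
finger_force: 0.0
```

```bash
python3 -m crank '[{"slide":[-0.002,-0.04,0],"rot":[0,0,0],"gripper":1},{"slide":[-0.002,-0.04,0],"rot":[0,0,0],"gripper":1},{"slide":[-0.002,-0.03,0],"rot":[0,0,0],"gripper":1},{"slide":[-0.002,-0.03,0],"rot":[0,0,0],"gripper":1},{"slide":[-0.002,-0.03,0],"rot":[0,0,0],"gripper":1},{"slide":[-0.002,-0.04,0],"rot":[0,0,0],"gripper":1},{"slide":[-0.003,-0.05,0],"rot":[0,0,0],"gripper":1},{"slide":[-0.003,-0.05,0],"rot":[0,0,0],"gripper":1},{"slide":[-0.003,-0.05,0],"rot":[0,0,0],"gripper":1},{"slide":[-0.003,-0.05,0],"rot":[0,0,0],"gripper":1},{"slide":[-0.003,-0.05,0],"rot":[0,0,0],"gripper":1},{"slide":[-0.003,-0.03,0],"rot":[0,0,0],"gripper":1}]'
cat > top.py <<'E'
from h import *
import sys
T=snap('top');hsv=cv2.cvtColor(T['img'],cv2.COLOR_RGB2HSV)
for b,st,c in blobs(cv2.inRange(hsv,(95,80,40),(125,255,255)),80): 
    k=cv2.findContours(b.astype(np.uint8),0,1)[0][0];e=cv2.fitEllipse(cv2.convexHull(k));print(st,onplane(T,*e[0],52).round(1))
if len(sys.argv)>1: cv2.imwrite(f'pics/{sys.argv[1]}.png',T['img'][...,::-1])
E
python3 top.py; python3 look.py
```

```text
time: 4.65
tool_pos: [500.3, 15.0, 20.7]
ee_rot: [[0.053, 0.999, -0.0], [0.999, -0.053, -0.0], [-0.0, -0.0, -1.0]]
ft_force: [0.1, 3.6, 4.1]
grip_width: 91.4
finger_force: 2.5
[342 175  27  27 579] [ 676.7 -125.2   52. ]
[331 223  19  24 188] [524.7 -81.8  52. ]
[ 184  304   60   59 2763] [209.6 334.1  52. ]
4.7 [500.1  14.   20.5] [[0.054, 0.999, -0.001], [0.999, -0.054, -0.001], [-0.001, -0.0, -1.0]] [ 0.48  0.64 -0.7   2.05  0.65  0.69 -0.7 ]
blue [ 225  289  190   43 5458] (319.9336853027344, 333.034423828125) circle [498.4 -10. ] r 47.0 z [43.5 51.9]
blue [ 187  363  263   42 8571] (306.908935546875, 382.8404541015625) circle [497.7 -16.4] r 49.3 z [ 6.8 50.6]
pale [    0     0    94   228 17156] (44.32685852050781, 193.69175720214844) circle [357.6 108.3] r 54.0 z [10.5 11.6]
pale [ 155  283   69   49 1593] (183.77621459960938, 316.85821533203125) circle [420.1  11.3] r 21.6 z [50.2 64.3]
pale [   23   444   401    36 13160] (226.74844360351562, 468.5334167480469) circle [ 424.7 -245.9] r 184.4 z [132.1 135.3]
```

```bash
python3 -m crank '[{"slide":[-0.003,-0.04,0],"rot":[0,0,0],"gripper":1},{"slide":[-0.004,-0.06,0],"rot":[0,0,0],"gripper":1},{"slide":[-0.004,-0.07,0],"rot":[0,0,0],"gripper":1},{"slide":[-0.004,-0.07,0],"rot":[0,0,0],"gripper":1},{"slide":[-0.004,-0.07,0],"rot":[0,0,0],"gripper":1},{"slide":[-0.004,-0.07,0],"rot":[0,0,0],"gripper":1},{"slide":[-0.004,-0.07,0],"rot":[0,0,0],"gripper":1},{"slide":[-0.004,-0.07,0],"rot":[0,0,0],"gripper":1},{"slide":[-0.004,-0.07,0],"rot":[0,0,0],"gripper":1},{"slide":[-0.004,-0.06,0],"rot":[0,0,0],"gripper":1},{"slide":[-0.002,-0.04,0],"rot":[0,0,0],"gripper":1},{"slide":[-0.001,-0.02,0],"rot":[0,0,0],"gripper":1}]'
cat > rim.py <<'E'
from h import *
for n in('wrist','top','scene'):
    d=snap(n);V=wristV(d) if n=='wrist' else np.array(d['view']);C=cloud(d,V)
    hsv=cv2.cvtColor(d['img'],cv2.COLOR_RGB2HSV)
    tp=np.array(d['s']['tool_pos']); m=(cv2.inRange(hsv,(95,80,30),(125,255,255))>0)&(C[...,2]>46)&(C[...,2]<58)&(abs(C[...,0]-490)<90)
    W=C[m][:,:2]
    if len(W)<20: print(n,len(W)); continue
    from scipy.optimize import least_squares
    q=least_squares(lambda p:np.hypot(*(W-p).T)-65,tp[:2]-[2,58],loss='soft_l1').x
    print(n,len(W),q.round(1),'tcp',tp.round(1),'to inlay',(np.array([484.9,-283.6])-q).round(1))
E
python3 rim.py; python3 top.py t2
```

```text
time: 5.95
tool_pos: [491.7, -126.6, 20.6]
ee_rot: [[0.053, 0.999, -0.0], [0.999, -0.053, -0.0], [-0.0, -0.0, -1.0]]
ft_force: [-0.0, 1.6, -0.7]
grip_width: 92.1
finger_force: 1.1
wrist 2737 [ 488.4 -181.5] tcp [ 491.7 -126.6   20.6] to inlay [  -3.5 -102.1]
top 27 [ 484.6 -179.8] tcp [ 491.7 -126.9   20.6] to inlay [   0.3 -103.8]
scene 169 [ 492.2 -180.6] tcp [ 491.8 -126.4   20.7] to inlay [  -7.3 -103. ]
[342 175  27  27 576] [ 676.7 -124.9   52. ]
[ 184  304   60   59 2764] [209.7 334.1  52. ]
```

View pics/t2.png

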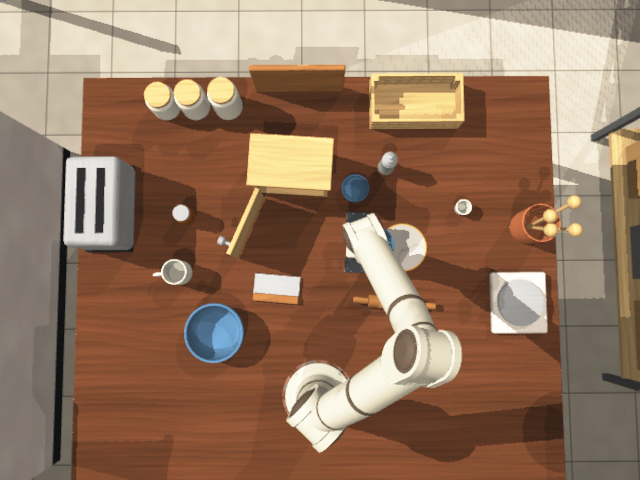

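The bowl is cradled under the gripper at about (385,240), next to the inlay, and the pin and the other things haven't moved. About 102 mm remains along -y.

```bash
python3 -m crank '[{"slide":[-0.001,-0.03,0],"rot":[0,0,0],"gripper":1},{"slide":[-0.002,-0.05,0],"rot":[0,0,0],"gripper":1},{"slide":[-0.002,-0.06,0],"rot":[0,0,0],"gripper":1},{"slide":[-0.002,-0.06,0],"rot":[0,0,0],"gripper":1},{"slide":[-0.002,-0.06,0],"rot":[0,0,0],"gripper":1},{"slide":[-0.002,-0.06,0],"rot":[0,0,0],"gripper":1},{"slide":[-0.002,-0.06,0],"rot":[0,0,0],"gripper":1},{"slide":[-0.002,-0.05,0],"rot":[0,0,0],"gripper":1},{"slide":[-0.001,-0.04,0],"rot":[0,0,0],"gripper":1},{"slide":[-0.001,-0.02,0],"rot":[0,0,0],"gripper":1},{"slide":[0,0,0],"rot":[0,0,0],"gripper":1},{"slide":[0,0,0],"rot":[0,0,0],"gripper":1}]'
python3 rim.py
```

```text
time: 7.35
tool_pos: [488.2, -224.1, 20.6]
ee_rot: [[0.052, 0.999, -0.0], [0.999, -0.052, -0.001], [-0.001, -0.0, -1.0]]
ft_force: [-0.7, 0.1, -0.2]
grip_width: 91.8
finger_force: 0.0
wrist 2669 [ 485.5 -279.9] tcp [ 488.2 -224.1   20.6] to inlay [-0.6 -3.7]
top 0
scene 177 [ 489.5 -278.1] tcp [ 488.2 -223.7   20.6] to inlay [-4.6 -5.5]
```

```bash
python3 -m crank '[{"slide":[0,-0.01,0],"rot":[0,0,0],"gripper":1},{"slide":[0,-0.01,0],"rot":[0,0,0],"gripper":1},{"slide":[0,0,0],"rot":[0,0,0],"gripper":1},{"slide":[0,0.1,0],"rot":[0,0,0],"gripper":1},{"slide":[0,0.15,0],"rot":[0,0,0],"gripper":1},{"slide":[0,0.1,0.2],"rot":[0,0,0],"gripper":1},{"slide":[0,0,0.24],"rot":[0,0,0],"gripper":1},{"slide":[0,0,0.24],"rot":[0,0,0],"gripper":1},{"slide":[0,0,0.24],"rot":[0,0,0],"gripper":1},{"slide":[0,0,0.24],"rot":[0,0,0],"gripper":1},{"slide":[0,0,0.1],"rot":[0,0,0],"gripper":1},{"slide":[0,0,0],"rot":[0,0,0],"gripper":1}]'
python3 look.py; python3 top.py
```

```text
time: 8.7
tool_pos: [490.7, -158.4, 276.4]
ee_rot: [[0.052, 0.999, 0.006], [0.999, -0.052, -0.004], [-0.004, 0.006, -1.0]]
ft_force: [0.4, 0.3, -0.2]
grip_width: 92.0
finger_force: 0.0
8.7 [ 490.7 -158.4  276.4] [[0.052, 0.999, 0.006], [0.999, -0.052, -0.004], [-0.004, 0.006, -1.0]] [ 1.08  0.3  -0.97  1.82  0.27  1.16 -0.04]
blue [ 439  133   84   80 5242] (480.36358642578125, 172.430908203125) circle [ 670.7 -123.5] r 44.6 z [ 8.2 35.7]
blue [ 267  256  106   76 5083] (319.51995849609375, 307.8508605957031) circle [ 485.4 -276.2] r 66.0 z [10.2 51.7]
pale [ 516  230  124   93 2331] (583.1588134765625, 273.99371337890625) circle [ 816.2 -305.2] r 97.1 z [132.8 355.1]
pale [ 265  243  109   59 1566] (319.034912109375, 291.48876953125) circle [ 484.8 -283.3] r 75.3 z [ 0.3 28. ]
pale [ 155  283   69   49 1580] (185.29754638671875, 315.6920166015625) circle [ 297.8 -287.9] r 48.5 z [305.7 319.8]
pale [ 417  283   68   49 1533] (452.72900390625, 313.5283508300781) circle [ 673.6 -307.4] r 51.7 z [306.7 320.8]
pale [   23   444   401    36 13164] (226.74844360351562, 468.5334167480469) circle [ 303.4 -905.2] r 447.3 z [387.9 391.1]
[342 175  27  27 578] [ 676.7 -125.1   52. ]
[408 228  16  38 413] [ 482.  -314.1   52. ]
[ 184  304   60   59 2765] [209.7 334.   52. ]
```

The bowl is on the inlay within a few mm. Next is the door. I'll work out the fingertip arc at 120 mm from the hinge and z 150, so the body clears the cabinet top and the finger stays off the knob.

```bash
python3 - <<'E'
import numpy as np
H=np.array([658,191.]);p0=np.arctan2(-256,-18)
def P(t,off,r=120):
    a=p0-t;return H+r*np.array([np.cos(a),np.sin(a)])+off*np.array([np.cos(a-np.pi/2),np.sin(a-np.pi/2)])
d=np.array([-201,88]);print('theta',(p0-np.arctan2(88,-201))%(2*np.pi))
print('start',P(1.91,48))
prev=P(1.91,48)
for t,o in [(1.91,20)]+[(t,19) for t in np.arange(1.8,-0.01,-.1)]:
    q=P(t,o);print(round(t,2),q.round(),'row',((q-prev)/200).round(3));prev=q
E
```

```text
theta 1.9132707576485188
start [567.02371157 282.80040819]
1.91 [556. 257.] row [-0.056 -0.128]
1.8 [549. 245.] row [-0.035 -0.063]
1.7 [544. 233.] row [-0.024 -0.056]
1.6 [540. 222.] row [-0.018 -0.058]
1.5 [538. 210.] row [-0.012 -0.059]
1.4 [537. 198.] row [-0.006 -0.06 ]
1.3 [537. 186.] row [-0.    -0.061]
1.2 [538. 174.] row [ 0.006 -0.06 ]
1.1 [540. 162.] row [ 0.012 -0.06 ]
1.0 [544. 150.] row [ 0.018 -0.058]
0.9 [548. 139.] row [ 0.023 -0.056]
0.8 [554. 128.] row [ 0.029 -0.053]
0.7 [561. 118.] row [ 0.034 -0.05 ]
0.6 [569. 109.] row [ 0.039 -0.047]
0.5 [577. 100.] row [ 0.043 -0.043]
0.4 [587.  93.] row [ 0.047 -0.038]
0.3 [597.  86.] row [ 0.051 -0.033]
0.2 [608.  80.] row [ 0.054 -0.028]
0.1 [619.  76.] row [ 0.056 -0.022]
-0.0 [631.  73.] row [ 0.058 -0.017]
```

```bash
python3 -m crank '[{"slide":[0.035,0.22,0.0],"rot":[0,0,0],"gripper":0},{"slide":[0.035,0.22,0.0],"rot":[0,0,0],"gripper":0},{"slide":[0.035,0.22,0.0],"rot":[0,0,0],"gripper":0},{"slide":[0.035,0.22,0.0],"rot":[0,0,0],"gripper":0},{"slide":[0.035,0.22,0.0],"rot":[0,0,0],"gripper":0},{"slide":[0.035,0.22,0.0],"rot":[0,0,0],"gripper":0},{"slide":[0.035,0.22,0.0],"rot":[0,0,0],"gripper":0},{"slide":[0.035,0.22,0.0],"rot":[0,0,0],"gripper":0},{"slide":[0.035,0.22,0.0],"rot":[0,0,0],"gripper":0},{"slide":[0.035,0.22,0.0],"rot":[0,0,0],"gripper":0},{"slide":[0,0,0],"rot":[0,0,0],"gripper":0},{"slide":[0,0,0],"rot":[0,0,0],"gripper":0}]'; python3 look.py w4; python3 top.py
```

```text
time: 10.0
tool_pos: [556.8, 283.9, 270.3]
ee_rot: [[0.048, 0.999, -0.004], [0.999, -0.048, -0.001], [-0.001, -0.004, -1.0]]
ft_force: [0.9, -0.2, -0.4]
grip_width: 1.5
finger_force: 0.0
10.0 [556.8 283.9 270.3] [[0.048, 0.999, -0.004], [0.999, -0.048, -0.001], [-0.001, -0.004, -1.0]] [ 0.15  0.56 -0.96  1.55  0.47  1.28 -0.92]
blue [    0    98   101   175 13432] (-13.397850036621094, 183.4726104736328) circle [216. 331.] r 96.5 z [14.5 72.6]
pale [  92    0  113   88 2419] (145.90892028808594, 41.48828887939453) circle [372.6 480.2] r 56.0 z [84.5 90.4]
pale [ 324   17   60   66 3104] (353.50250244140625, 49.44921112060547) circle [601.6 458.3] r 33.0 z [89.7 91.1]
pale [ 154  269   53   63 2389] (172.62828063964844, 299.1990661621094) circle [344.7 163.7] r 49.2 z [10.  11.5]
pale [   23   444   401    36 13073] (226.93389892578125, 468.75408935546875) circle [ 375.  -460.5] r 448.9 z [382.  385.2]
[342 175  27  27 578] [ 676.7 -125.1   52. ]
[ 384  226   40   40 1262] [ 484.4 -281.9   52. ]
[ 184  304   60   59 2764] [209.7 334.   52. ]
```

View pics/w4.png

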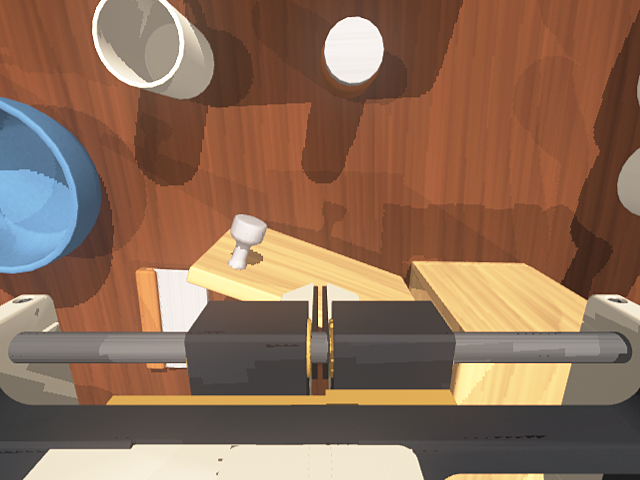

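The bowl measures (484.4,-281.9), which is 2 mm from the inlay's centre. The closed fingers at (320,290) are beyond the door's outer face, and the knob at (245,235) is well to their left. The mug at (150,45) and the jar at (353,50) are clear. I'll descend next.

```bash
python3 -m crank '[{"slide":[0.05,0.01,-0.15],"rot":[0,0,0],"gripper":0},{"slide":[0,0,-0.2],"rot":[0,0,0],"gripper":0},{"slide":[0,0,-0.15],"rot":[0,0,0],"gripper":0},{"slide":[0,0,-0.1],"rot":[0,0,0],"gripper":0},{"slide":[0,0,0],"rot":[0,0,0],"gripper":0},{"slide":[0,0,0],"rot":[0,0,0],"gripper":0}]'
```

```text
time: 10.7
tool_pos: [569.0, 282.7, 152.8]
ee_rot: [[0.054, 0.999, -0.0], [0.999, -0.054, -0.001], [-0.001, -0.0, -1.0]]
ft_force: [-0.1, 0.3, 0.2]
grip_width: 0.2
finger_force: 0.0
```

```bash
python3 -m crank '[{"slide":[-0.022,-0.045,0],"rot":[0,0,0],"gripper":0},{"slide":[-0.022,-0.045,0],"rot":[0,0,0],"gripper":0},{"slide":[-0.022,-0.04,0],"rot":[0,0,0],"gripper":0},{"slide":[-0.018,-0.03,0],"rot":[0,0,0],"gripper":0},{"slide":[-0.018,-0.03,0],"rot":[0,0,0],"gripper":0},{"slide":[-0.024,-0.056,0],"rot":[0,0,0],"gripper":0},{"slide":[-0.018,-0.058,0],"rot":[0,0,0],"gripper":0},{"slide":[-0.012,-0.059,0],"rot":[0,0,0],"gripper":0},{"slide":[-0.006,-0.04,0],"rot":[0,0,0],"gripper":0},{"slide":[0,-0.02,0],"rot":[0,0,0],"gripper":0}]'; python3 - <<'E'
from h import *
T=snap('top');C=cloud(T);z=C[...,2];q=(z>165)&(z<192)&(C[...,0]>400)&(C[...,0]<680)&(abs(C[...,1]-150)<180)
for b,st,c in blobs(q,30): print(st,np.round(cv2.boxPoints(cv2.minAreaRect(C[b][:,:2].astype(np.float32)))).tolist())
cv2.imwrite('pics/t5.png',cv2.resize(T['img'][100:300,150:420,::-1],None,fx=2.8,fy=2.8))
E
```

```text
time: 11.7
tool_pos: [536.0, 198.1, 152.6]
ee_rot: [[0.053, 0.999, -0.0], [0.999, -0.053, -0.001], [-0.001, -0.0, -1.0]]
ft_force: [0.0, 0.6, 0.2]
grip_width: 0.4
finger_force: 0.0
```

View pics/t5.png

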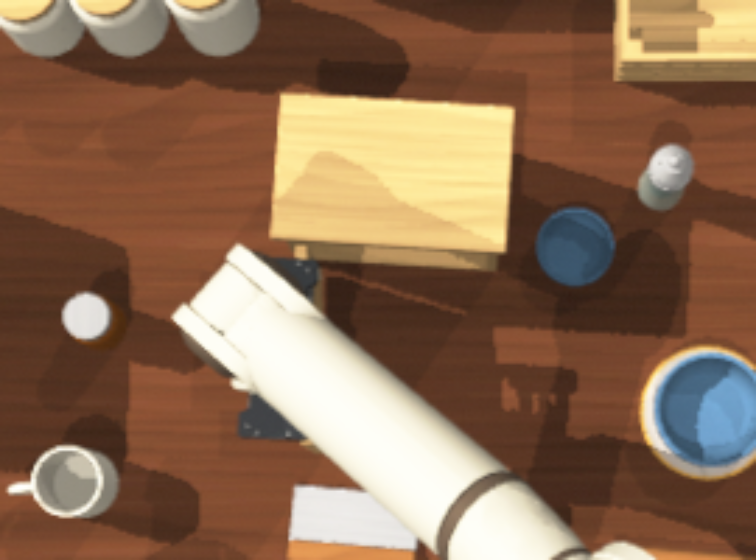

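The door is moving. Its edge now runs from (315,290) to (308,440) in the crop, about 1.4 rad, and the bowl is still centred on the inlay at (711,412). I'll continue along the arc.

```bash
python3 -m crank '[{"slide":[0,-0.045,0],"rot":[0,0,0],"gripper":0},{"slide":[0.006,-0.06,0],"rot":[0,0,0],"gripper":0},{"slide":[0.012,-0.06,0],"rot":[0,0,0],"gripper":0},{"slide":[0.018,-0.06,0],"rot":[0,0,0],"gripper":0},{"slide":[0.023,-0.056,0],"rot":[0,0,0],"gripper":0},{"slide":[0.029,-0.053,0],"rot":[0,0,0],"gripper":0},{"slide":[0.034,-0.05,0],"rot":[0,0,0],"gripper":0},{"slide":[0.039,-0.047,0],"rot":[0,0,0],"gripper":0},{"slide":[0.043,-0.043,0],"rot":[0,0,0],"gripper":0},{"slide":[0.047,-0.038,0],"rot":[0,0,0],"gripper":0},{"slide":[0.04,-0.025,0],"rot":[0,0,0],"gripper":0},{"slide":[0,0,0],"rot":[0,0,0],"gripper":0}]'
```

```text
time: 12.95
tool_pos: [595.7, 91.1, 152.5]
ee_rot: [[0.054, 0.999, 0.001], [0.999, -0.054, -0.0], [-0.0, 0.001, -1.0]]
ft_force: [0.1, -0.5, -0.4]
grip_width: 0.4
finger_force: 0.0
```

```bash
python3 -m crank '[{"slide":[0.04,-0.025,0],"rot":[0,0,0],"gripper":0},{"slide":[0.045,-0.025,0],"rot":[0,0,0],"gripper":0},{"slide":[0.035,-0.02,0],"rot":[0,0,0],"gripper":0},{"slide":[0.025,-0.01,0],"rot":[0,0,0],"gripper":0},{"slide":[0.02,0,0],"rot":[0,0,0],"gripper":0},{"slide":[0.01,0,0],"rot":[0,0,0],"gripper":0},{"slide":[0,0,0],"rot":[0,0,0],"gripper":0}]'
```

```text
time: 13.65
tool_pos: [629.4, 76.7, 152.7]
ee_rot: [[0.051, 0.999, 0.0], [0.999, -0.051, 0.0], [0.0, 0.0, -1.0]]
ft_force: [0.1, 0.5, -0.2]
grip_width: 0.6
finger_force: 0.0
```

Near shut, with no force yet. I'll creep on in small steps.

```bash
python3 -m crank '[{"slide":[0.01,0,0],"rot":[0,0,0],"gripper":0},{"slide":[0.01,0,0],"rot":[0,0,0],"gripper":0},{"slide":[0,0,0],"rot":[0,0,0],"gripper":0}]'; python3 -m crank '[{"slide":[0.01,0,0],"rot":[0,0,0],"gripper":0},{"slide":[0,0,0],"rot":[0,0,0],"gripper":0}]'
```

```text
time: 13.95
tool_pos: [632.6, 76.6, 152.6]
ee_rot: [[0.051, 0.999, -0.001], [0.999, -0.051, -0.0], [-0.0, -0.001, -1.0]]
ft_force: [-3.4, 0.2, 1.2]
grip_width: 0.7
finger_force: 1.5
time: 14.15
tool_pos: [632.7, 76.6, 152.6]
ee_rot: [[0.051, 0.999, -0.005], [0.999, -0.051, -0.001], [-0.002, -0.005, -1.0]]
ft_force: [-9.4, -1.0, 5.7]
grip_width: 0.5
finger_force: 5.1
```

The door is against its stop: force rises to 9 N with no further motion. I'll retreat and check.

```bash
python3 -m crank '[{"slide":[-0.03,0,0],"rot":[0,0,0],"gripper":0},{"slide":[-0.15,0,0],"rot":[0,0,0],"gripper":0},{"slide":[-0.2,0,0],"rot":[0,0,0],"gripper":0},{"slide":[-0.2,0,0.1],"rot":[0,0,0],"gripper":0},{"slide":[-0.2,0,0.15],"rot":[0,0,0],"gripper":0},{"slide":[-0.2,0,0.15],"rot":[0,0,0],"gripper":0},{"slide":[0,0,0],"rot":[0,0,0],"gripper":0},{"slide":[0,0,0],"rot":[0,0,0],"gripper":0}]'; python3 top.py; python3 - <<'E'
from h import *
T=snap('top');W=snap('wrist');C=cloud(T)
cv2.imwrite('pics/f.png',np.hstack([cv2.resize(T['img'][100:300,200:460,::-1],(400,308)),cv2.resize(W['img'][...,::-1],(400,308))]))
V=wristV(W);D=cloud(W,V);z=D[...,2]
for z0 in(60,100):
    q=(abs(z-z0)<12)&(D[...,0]>560)&(D[...,0]<700)&(D[...,1]>-40)&(D[...,1]<220)
    if q.sum()>50: print(z0,q.sum(),np.polyfit(D[q][:,1],D[q][:,0],1))
q=(z>192)&(z<210)&(D[...,0]>560);print('board',q.sum(), D[q][:,0].min() if q.any() else '')
q=(C[...,2]>193)&(C[...,2]<207)&(C[...,0]>600)&(C[...,0]<850)&(abs(C[...,1]-80)<150);B=C[q]
ys=np.arange(-30,200,10);print('board front slope',np.polyfit(ys,[B[abs(B[:,1]-y)<5][:,0].min() for y in ys],1))
E
```

```text
time: 14.95
tool_pos: [440.3, 75.2, 233.9]
ee_rot: [[0.053, 0.999, 0.005], [0.999, -0.053, -0.004], [-0.003, 0.005, -1.0]]
ft_force: [1.0, 0.2, -0.5]
grip_width: 0.2
finger_force: 0.0
[342 175  27  27 579] [ 676.8 -125.1   52. ]
[ 384  226   40   40 1258] [ 484.5 -281.8   52. ]
[ 184  304   60   59 2763] [209.7 334.1  52. ]
60 3862 [9.92072409e-02 6.43234024e+02]
100 5362 [1.03942452e-01 6.42612923e+02]
board 0 
board front slope [7.17905949e-02 6.46415144e+02]
```

View pics/f.png

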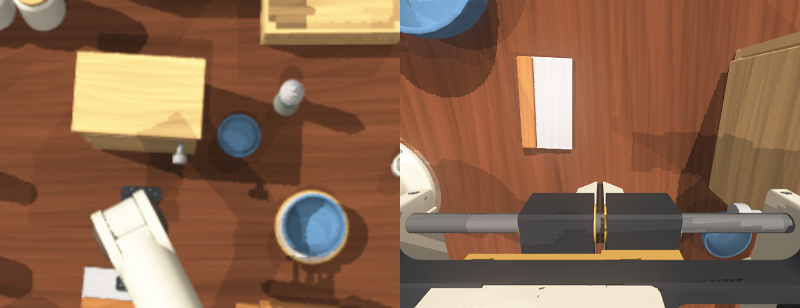

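The door looks shut: the knob at (180,155) in the left half is in front of the cabinet, and the bowl is centred on the inlay at (312,227). The depth slopes leave about 0.03 rad in doubt, so I'll take one better look from higher up.

```bash
python3 -m crank '[{"slide":[0.1,0,0.2],"rot":[0,0,0],"gripper":0},{"slide":[0.15,0.05,0.15],"rot":[0,0,0],"gripper":0},{"slide":[0.15,0.05,0.1],"rot":[0,0,0],"gripper":0},{"slide":[0,0.05,0],"rot":[0,0,0],"gripper":0},{"slide":[0,0,0],"rot":[0,0,0],"gripper":0},{"slide":[0,0,0],"rot":[0,0,0],"gripper":0}]'; python3 - <<'E'
from h import *
W=snap('wrist');V=wristV(W);D=cloud(W,V);z=D[...,2];cv2.imwrite('pics/g.png',W['img'][...,::-1])
def fit(zlo,zhi,name):
    q=(z>zlo)&(z<zhi)&(D[...,0]>560)&(D[...,0]<720)&(D[...,1]>-60)&(D[...,1]<230);B=D[q]
    if len(B)<30: print(name,len(B));return
    ys=np.arange(np.ceil(B[:,1].min()/5)*5+5,B[:,1].max()-5,5);y=[];x=[]
    for v in ys:
        s=B[abs(B[:,1]-v)<2.5]
        if len(s)>3:y.append(v);x.append(np.percentile(s[:,0],2 if zlo>190 else 50))
    p=np.polyfit(y,x,1);r=np.array(x)-np.polyval(p,y);k=abs(r)<4*np.median(abs(r));p=np.polyfit(np.array(y)[k],np.array(x)[k],1)
    print(name,len(B),y[0],y[-1],p.round(4),r.std().round(2))
fit(195,206,'board front');fit(40,80,'door low');fit(80,130,'door mid')
E
```

```text
time: 15.7
tool_pos: [518.0, 107.0, 320.8]
ee_rot: [[0.049, 0.999, -0.004], [0.999, -0.049, 0.001], [0.0, -0.004, -1.0]]
ft_force: [-0.4, 0.1, 0.2]
grip_width: 0.9
finger_force: 0.0
board front 20469 -35.0 210.0 [6.590000e-02 6.474582e+02] 1.25
door low 1921 -20.0 200.0 [6.820000e-02 6.448822e+02] 3.48
door mid 3149 -5.0 200.0 [6.830000e-02 6.448731e+02] 3.06
```

View pics/g.png

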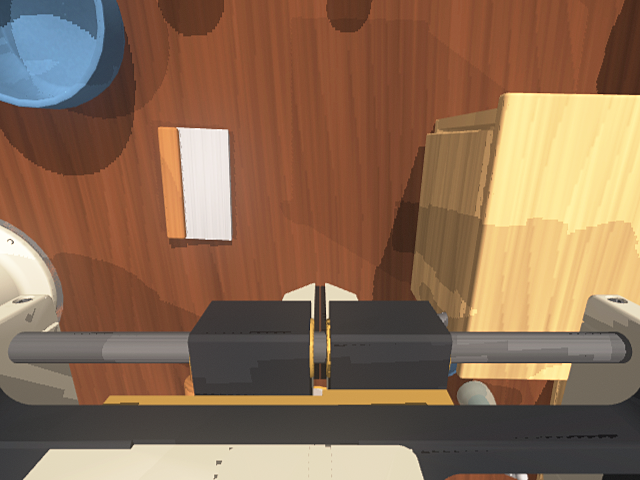

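The door face (slope 0.068, about 2.5 mm ahead of the board's front) is parallel to the board's front edge (slope 0.066), so the door is shut. The picture shows its face flush from (430,130) to (415,290), the scraper undisturbed at (197,183), and nothing touching the arm. I'm handing in.

```bash
python3 -c "
from cell import order
print(order.sign_off())"
```

```text
the job is handed in; nothing more can be done
None
```

I pushed the bowl onto the inlay, about 2 mm off centre, then closed the door gently against its stop and handed the job in at about 16 s; sign-off returned no verdict.

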